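# Offer a terracotta dog up to its plinth

### The arm

A 7-joint arm with a two-finger parallel gripper is mounted at the origin on the work surface. World frame = base frame: x ahead of the robot, y to its left, z up, the work surface at z = 0. Lengths are in mm, angles in rad, forces in N, time in s.
With the tool pointing down it reaches from about 400 to 875 mm from the base axis. Payload 4.4 kg.
Tool frame: the origin (TCP) lies midway between the tips of the shut fingers; the grasp point (between the pads) lies 19 mm behind it; z points along the fingers, y is the line along which they close (so a half turn about z gives the same grasp; the last joint's range is limited). The gripper opens to 85 mm and grips with 20 to 120 N. Pads are 22 mm wide; open, the fingers measure 114 mm over their backs; the gripper's body (76 mm by 85 mm) begins 54 mm behind the grasp point. The pads swing forward as they close: fully open they stand 13 mm farther back than shut.
Start: joints at [-1.388, 0.628, 0.038, 1.517, -0.027, 0.996, -0.02], TCP at [160.031, 630.006, 231.313] pointing down, gripper open.
Joint ranges: [-3.06, 3.06], [-0.37, 2.12], [-1.25, 1.32], [0.18, 2.47], [-1.1, 4.24], [0.23, 1.98], [-2.94, 2.94]. Speed limits (rad/s): [2.57, 2.57, 3.14, 3.14, 3.14, 3.14, 3.14].

### API

Orientations are given as [roll, pitch, yaw] about the fixed x, y, z axes, in that order (R = Rz(yaw) Ry(pitch) Rx(roll)).
In Python, from cell import telemetry, eyes, ctrl, finder gives the robot as it stands.
- The arm moves only by the tool move_arm, never from a script. Its argument "steps" is a list of rows, each a list of 7 numbers: the turn, a rotation vector about the world's x, y, z in degrees, then the shift along the world's x, y, z in m, then the finger opening in m, from 0 to 0.0854. A call has 1 to 5 rows; each row shifts and turns the commanded pose from where the row before left it; what a row does not reach is not made up. A row lasts 1/10 s, in which the tool goes at most 50 mm and 8.59 degrees, less where a joint would pass 70% of its speed; a pose out of reach is approached as far as the arm can. A call with a gripper value outside its range is refused whole. The fingers move at their own pace and stop on an object; the grip force is fixed at half the most. Time passes only in rows, so rows that do not move let the fingers close. It gives the time, the measured TCP pose, the force, the opening and the grip force at its end, in the units of the state.
- telemetry.read_state(): the state, without advancing time (a new reading comes with each control period).
- eyes.get_image(name): name is "side" or "top" or "wrist"; returns (picture, depth): 480x640x3 uint8, blue, green, red; 480x640 float32, mm along the optical axis (not along the pixel's ray), 0 where there is no reading.
- eyes.calibration(name): a dict with "fx", "fy", "cx", "cy" (pixels), "position" and "attitude" of the camera in the world. Camera axes: x right, y down, z forward; pixel columns grow to the right and rows downward; lengths in mm; the calibration is good to about 2 mm. A picture is of the moment at which its call begins: read the wrist's pose just before it. calibration takes no time and is no camera call; for the wrist camera it gives the pose at the moment of the call.
- ctrl.finish_job(): hands the job in; it is judged then, once.
Trained networks look in the newest picture that a camera, given by its name, has taken for a name from the list of things; names that differ only in an ending like _2 or _b are one class to them, and where a whole thing is asked for, a point or a joint stands for the part that bears it (a point fixed in the world has none). Each returns a list of dicts, best first, with "confidence" (0 to 1); they miss things now and then, are a little off and sometimes report something else, mostly with a low value. They report only what shows in the picture. A call takes as long as a camera call. They do not tell look-alikes from the thing itself.
- finder.boxes_of(camera, name): "location" ([x, y, z] in mm, in the coordinates of the camera as it stood for that picture, good to about 4 mm: the middle of the surface that is visible of it).
- finder.cut_out(camera, name): "mask" (480x640 bool, what is visible of it).
- finder.pinpoint(camera, name): "location" ([x, y, z] in mm, in the coordinates of the camera as it stood for that picture, good to about 4 mm: a listed point, or the origin of a listed thing).
The state is a dict: "clock": time; "qpos": joint angles; "qd": joint speeds; "tau": joint torques, N m; "eef_pos": TCP position; "tool_rot": TCP orientation; "force": force on the tool from outside, world axes, zero at the start; "torque": the same for the moment, N m; "width": finger opening in mm; "gripper_force": force on a finger pad.
Only numpy, scipy, OpenCV 4.12 (cv2) and the standard library are available. Lean on these libraries where they do the work, as an engineer would, in place of code of your own. Each camera call takes 0.05 s, during which the arm holds its last target. There are 200 camera calls.

### The job

The glue jar is standing on the plinth's mounting block: set it down gently, upright, in the shallow steel tray and let go of it, never tipping or dropping it. Then lift the terracotta dog off its board, over the row of upright things that stands between it and the plinth, and finish still holding it upright and still just above the mounting block, about one centimetre clear and not touching, its oblong foot centred on the oblong block and lined up with it (head either way round), ready for gluing. Touch neither row on the way, and leave the bowl, cork block, mug and brush where they are.

Things in the scene. Friction and masses are not known exactly. Their poses are not given: they have to be found in the camera images.
- jar_mid (a point): Glue jar: lidded clear glass cylinder with a paper band and white lid, 48 mm diameter, 85 mm high, about 0.18 kg, loose; at the start it stands on the mounting block of the plinth. This point is on its axis half-way up (42.5 mm above its underside); z is its axis, up.
- jar_base (a point): Centre of the glue jar's underside; axes as jar_mid.
- dog_mid (a point): Small loose terracotta dog on an oblong foot, 0.25 kg, 115 mm high; starts on the plywood board, left or right of the plinth. Point: centre of its trunk, 62 mm above the foot's underside, over the foot's centre. Trunk: flat-sided, 68 mm along x, 30 mm along y, 32 mm high: grip across y. x points to the head (reaches x = 60 mm, 109 mm up; ears 115 mm); tail at x = -50 mm, 102 mm up; z up.
- dog_foot (a point): Centre of the underside of the dog's foot, a slab 80 mm along x, 50 mm along y, 12 mm thick; axes as dog_mid.
- block_top (a point): Centre of the top face of the plinth's mounting block, 35 mm above the table. The plinth is fixed: a light timber board 120 x 120 x 20 mm, square to the block, with the oblong block 80 mm (x) by 50 mm (y) by 15 mm high on its middle. x is along the block's long side, z up.
- tray: Shallow square steel tray, fixed, 130 x 130 mm outside, rim 12 mm high, walls 5 mm thick, floor 5 mm thick (jar stands 5 mm above the table). On the side of the plinth opposite the dog. Origin: centre of its underside on the table; x and y along its sides, z up.
- wareboard: Plywood board that the dog starts on, fixed, 150 mm (x) by 110 mm (y) by 12 mm thick. Origin: centre of its underside on the table, z up.
- armatures: Row of three small aluminium wire figures on a wooden strip, fixed, on one side of the plinth (left or right) between it and the tray or the board. 260 mm along its x, 50 mm wide along y, highest point 90 mm above the table. Origin: centre of its underside on the table, z up.
- toolblock: Plywood block with five modelling tools standing in it, fixed, on the other side of the plinth. 260 mm along its x, 50 mm wide along y, highest point 90 mm above the table. Origin: centre of its underside on the table, z up.
- bowl: Bystander: white ceramic bowl, 90 mm across, 40 mm high, at the far left. Origin: centre of its underside.
- sander: Bystander: cork sanding block 50 x 80 x 30 mm, on the robot's side of the plinth. Origin: centre of its underside.
- mug: Bystander: blue mug, 76 mm across without its handle, 85 mm high, beyond the plinth. Origin: centre of its underside.
- brush: Bystander: wooden-handled brush, 180 mm long, lying at the far right. Origin: on its length, on its underside.
Mind the look-alikes: they are no part of the job. What is shaped like the part that bears block_top but green or yellow is not meant.

How it is judged:
By the outcome, as a careful person would: the job done as asked, in the order asked, and still so for the second after the job is handed in, while the arm keeps its last pose, push and grip.
It also fails if it takes over 67 s, if anything falls off the work surface, if the arm or the gripper's body presses on something with over 40 N, if the wrist force passes 120 N, or if a joint passes its speed limit or range.

## Working session

There is one attempt and no reset: what is moved stays moved. The work goes in short steps, Python scripts to look and compute and a tool call to move; the robot and the scene stay as the last step left them, time stands still between calls to the robot, and variables do not carry over. Pictures are saved under pics/ and viewed, at most 10 in all, crops included, and the job is handed in when it is done.

Besides the shell and the picture viewer there is one more tool, called as name(argument=value, ...) on one line, values as JSON. move_arm: Moves the arm, as the interface text tells. Its arguments: {"type":"object","properties":{"steps":{"type":"array"}},"required":["steps"]}

```bash
mkdir -p pics; ls; cat > h.py <<'E'
import numpy as np, cv2
from scipy.spatial.transform import Rotation as R
from cell import telemetry, eyes, ctrl, finder
def cal(n):
    c=eyes.calibration(n); a=np.array(c["attitude"],float)
    M=a if a.shape==(3,3) else R.from_euler('xyz',a).as_matrix() if a.size==3 else R.from_quat(a).as_matrix()
    return c,M,np.array(c["position"],float)
def w(n,p):
    c,M,t=cal(n); return M@np.array(p,float)+t
def cloud(n,d):
    c,M,t=cal(n); v,u=np.mgrid[0:480,0:640]
    P=np.stack([(u-c["cx"])/c["fx"]*d,(v-c["cy"])/c["fy"]*d,d],-1); return P@M.T+t
def px(n,p):
    c,M,t=cal(n); q=M.T@(np.array(p,float)-t); return (q[0]/q[2]*c["fx"]+c["cx"],q[1]/q[2]*c["fy"]+c["cy"])
E
python3 - <<'E'
from h import *
print(telemetry.read_state())
for n in("top","side"):
    print(n,eyes.calibration(n))
    im,d=eyes.get_image(n); cv2.imwrite(f"pics/{n}0.png",im); np.save(n+"0.npy",d)
    for k in("jar_mid","dog_mid","block_top","tray","wareboard","armatures","toolblock","sander","mug"):
        print(n,k,[(round(r["confidence"],2),w(n,r["location"]).round(0),np.round(px(n,w(n,r["location"])))) for r in finder.pinpoint(n,k)[:3]])
E
```

```text
pics
{'clock': 0.0, 'qpos': array([-1.38782352,  0.62934801,  0.03844466,  1.51838855, -0.02700879,
        0.99627709, -0.02001521]), 'qd': array([-0.00014712, -0.00016476, -0.00095637, -0.00178212,  0.00061883,
       -0.00037449, -0.0002935 ]), 'tau': array([-3.28224305e-04, -5.63422430e+01,  1.22615933e+00, -1.93436390e+01,
        1.10217198e-02,  1.08467790e-02, -3.36846838e-06]), 'eef_pos': array([159.85596779, 629.38697372, 230.38133787]), 'tool_rot': array([-3.13968980e+00,  1.98174473e-05,  2.89279722e+00]), 'force': array([ 0.85426339,  0.65941749, -0.13749069]), 'torque': array([ 0.00308513, -0.00893776,  0.03552769]), 'gripper_force': 0.0, 'width': 85.23608056090124}
top {'fx': 615.7907959032048, 'fy': 615.7907959032048, 'cx': 324.68175274367195, 'cy': 237.269837874417, 'position': array([ 335.69461307,  -18.60037789, 1494.80210862]), 'attitude': array([-3.0043607 ,  0.01792924, -1.5828199 ])}
top jar_mid [(0.67, array([538.,  13.,  78.]), array([321., 235.]))]
top dog_mid []
top block_top [(0.97, array([ 267., -225.,   36.]), array([425., 351.])), (0.75, array([546.,   
[... 1136 characters left out ...]
,  76.]), array([272., 155.]))]
side block_top [(0.96, array([ 272., -223.,   30.]), array([215., 372.])), (0.85, array([284., 188.,  37.]), array([206., 218.])), (0.73, array([544.,   1.,  35.]), array([333., 253.]))]
side tray [(0.65, array([ 505., -345.,   -1.]), array([365., 415.]))]
side wareboard [(0.65, array([536.,  13.,  77.]), array([328., 236.]))]
side armatures [(0.84, array([ 512., -145.,    5.]), array([337., 317.]))]
side toolblock [(0.93, array([570., 159.,  -2.]), array([326., 218.]))]
side sander [(0.63, array([358.,  26.,  -0.]), array([248., 272.])), (0.52, array([ 699., -312.,    2.]), array([462., 370.]))]
side mug [(0.6, array([768., -13.,   1.]), array([429., 250.]))]
```

View pics/top0.png

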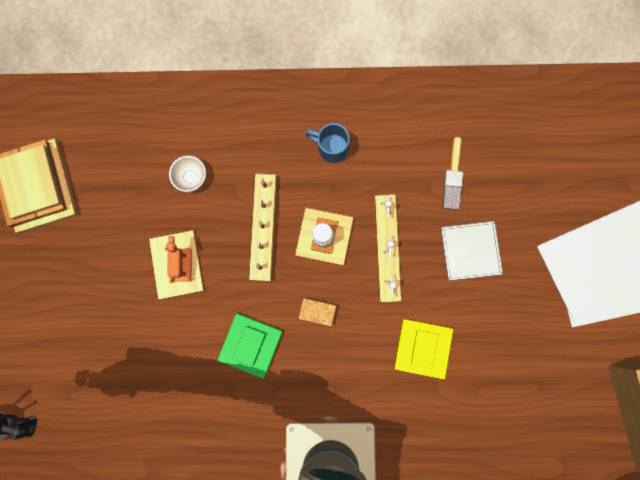

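View pics/side0.png

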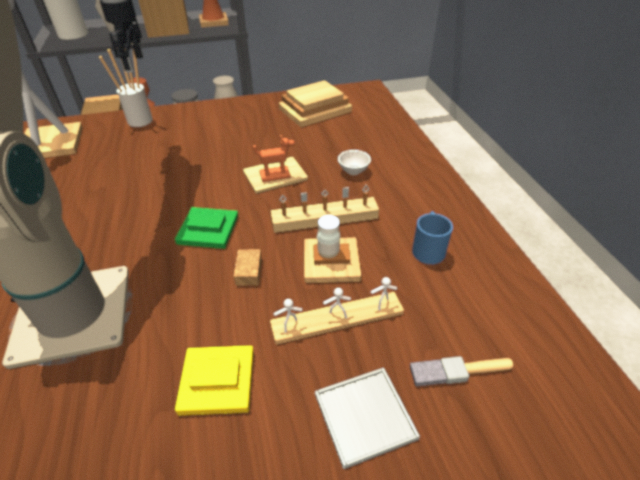

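Top view: the jar at (322,234) stands on the orange-brown block of the timber plinth. The candidates for block_top are that one, green at (250,345) and yellow at (425,349); by the description the timber one is meant. Dog is at (178,262), tray at (472,250), tools row at (263,228) and figures row at (388,249).

```bash
python3 - <<'E'
from h import *
im=cv2.imread("pics/top0.png"); d=np.load("top0.npy"); W=cloud("top",d)
hsv=cv2.cvtColor(im,cv2.COLOR_BGR2HSV)
def rect(m,name):
    P=W[m][:,:2].astype(np.float32); (c,s,a)=cv2.minAreaRect(P); print(name,len(P),np.round(c),np.round(s),round(a,1),"med z",np.median(W[m][:,2]).round(1),"mean",P.mean(0).round(1))
z=W[...,2]; X=W[...,0];Y=W[...,1]
near=lambda x,y,r:(abs(X-x)<r)&(abs(Y-y)<r)&(d>0)
print("table z",np.median(z[near(650,-200,30)]))
rect(near(546,8,110)&(z>12)&(z<150),"plinth")
rect(near(546,8,60)&(z>28)&(z<45),"block")
rect(near(546,8,60)&(z>105)&(z<140),"lid")
rect(near(478,365,110)&(z>5)&(z<150),"board")
for a,b in((58,84),(84,95),(95,140)): 
    rect(near(478,365,80)&(z>a)&(z<b),f"dog {a}-{b}")
rect(near(507,-348,80)&(z>4),"tray")
rect(near(512,-147,150)&(Y<-80)&(Y>-215)&(z>8),"arm"); rect(near(567,158,150)&(abs(Y-158)<65)&(z>8),"tool")
for k,(u,v) in dict(p=(325,236),dog=(176,265)).items():
    pass
a=cv2.resize(im[196:276,285:365],(400,400),interpolation=3); b=cv2.resize(im[225:305,136:216],(400,400),interpolation=3)
cv2.imwrite("pics/crop.png",np.hstack([a,b]))
E
```

```text
table z 0.361188206597717
plinth 2413 [525.  12.] [120. 157.] 77.5 med z 21.9 mean [539.8   7.4]
block 320 [546.  13.] [79. 95.] 61.3 med z 35.1 mean [542.5   4.1]
lid 291 [536.  10.] [41. 41.] 90.0 med z 120.1 mean [536.1  10. ]
board 3069 [478. 365.] [219. 219.] 0.1 med z 13.2 mean [476.4 362.4]
dog 58-84 83 [477. 355.] [67. 31.] 2.3 med z 77.2 mean [475.  343.6]
dog 84-95 321 [474. 354.] [72. 30.] 1.4 med z 89.3 mean [473.9 354. ]
dog 95-140 156 [482. 355.] [ 22. 108.] 89.4 med z 114.9 mean [503.2 353.6]
tray 2360 [ 507. -348.] [160. 159.] 89.6 med z 7.3 mean [ 503.8 -348.7]
arm 2210 [ 515. -146.] [297. 125.] 2.8 med z 14.7 mean [ 511.2 -145.3]
tool 2317 [562. 159.] [123. 272.] 89.8 med z 30.1 mean [564.3 154.7]
```

View pics/crop.png

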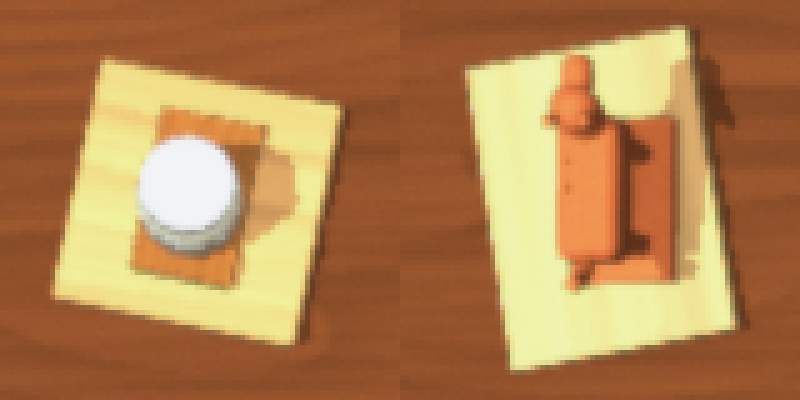

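Crop: left, the white lid at about (190,180) with the orange-brown block under it, its long side about 10° off world x. Right, the dog's head points up the picture, close to world +x. The choice holds: jar on the timber plinth, not the green or yellow one.

move_arm(steps=[[0,0,1,0.025,-0.041,0,0.0854],[0,0,1,0.025,-0.041,0,0.0854],[0,0,1,0.025,-0.041,0,0.0854],[0,0,1,0.025,-0.041,0,0.0854],[0,0,1,0.025,-0.041,0,0.0854]])

```text
clock: 1.5
eef_pos: [285.9, 423.4, 231.5]
tool_rot: [3.141, 0.0, 2.981]
force: [1.6, 0.4, 0.4]
width: 85.2
gripper_force: 0.0
```

move_arm(steps=[[0,0,1,0.025,-0.041,0,0.0854],[0,0,1,0.025,-0.041,0,0.0854],[0,0,1,0.025,-0.041,0,0.0854],[0,0,1,0.025,-0.041,0,0.0854],[0,0,1,0.025,-0.041,0,0.0854]])

```text
clock: 2.0
eef_pos: [411.0, 218.4, 231.7]
tool_rot: [3.141, 0.001, 3.068]
force: [0.8, 0.8, -0.2]
width: 85.2
gripper_force: 0.0
```

move_arm(steps=[[0,0,1,0.025,-0.041,0,0.0854],[0,0,1,0.025,-0.041,0,0.0854],[0,0,1,0.025,-0.041,0,0.0854],[0,0,1,0.025,-0.041,0,0.0854],[0,0,1,0.025,-0.041,0,0.0854]])

```text
clock: 2.5
eef_pos: [536.0, 13.2, 231.6]
tool_rot: [3.141, 0.001, -3.128]
force: [0.5, 0.7, 0.5]
width: 85.5
gripper_force: 0.0
```

```bash
python3 - <<'E'
from h import *
n="wrist"
im,d=eyes.get_image(n); W=cloud(n,d); cv2.imwrite("pics/w1.png",im)
print(eyes.calibration(n)["position"])
z=W[...,2];X=W[...,0];Y=W[...,1]
m=(d>0)&(z>110)&(z<130)&(abs(X-538)<60)&(abs(Y-11)<60)
P=W[m][:,:2].astype(np.float32); print(len(P),np.median(z[m]) if m.any() else 0,cv2.minEnclosingCircle(P) if m.any() else 0)
for k in("jar_mid","block_top"): print(k,[(round(r["confidence"],2),w(n,r["location"]).round(1)) for r in finder.pinpoint(n,k)[:3]])
for n in("top",):
    c=cv2.imread("pics/top0.png")
E
```

```text
[463.04419026   4.67866397 374.10933862]
2643 120.28585606631208 ((541.5169067382812, 0.12471594661474228), 21.66445541381836)
jar_mid []
block_top [(0.22, array([ 693.7, -313.3,    0.9]))]
```

View pics/w1.png

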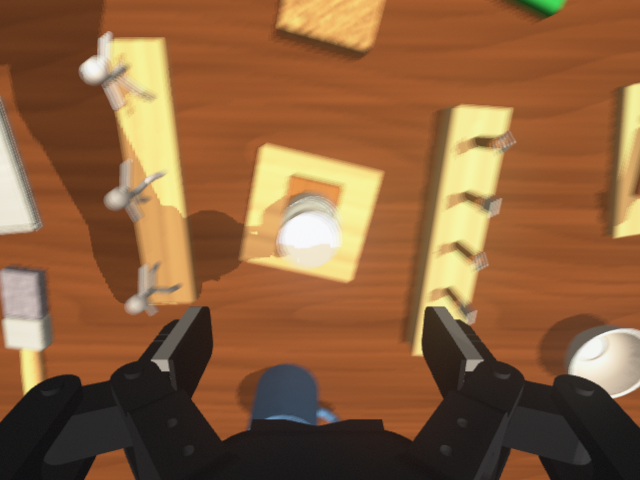

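Wrist view: lid at (309,235), block at (318,190) and plinth, figures row on the left, tools row on the right, tray at the far left edge. Wrist and top disagree on the jar by about 10 mm in y, so I'll check with the side depth before reaching.

```bash
python3 - <<'E'
from h import *
c=eyes.calibration("wrist"); s=telemetry.read_state(); T=R.from_euler('xyz',s["tool_rot"]).as_matrix()
print(c["cx"],c["fx"],"cam in tool",T.T@(c["position"]-s["eef_pos"]),"cam axes in tool",(T.T@cal("wrist")[1]).round(3).tolist())
print("TCP px",px("wrist",s["eef_pos"]))
im,dw=eyes.get_image("wrist"); it,dt=eyes.get_image("top"); np.save("w1.npy",dw)
D=dict(top=dt,side=np.load("side0.npy"),wrist=dw)
for n,d in D.items():
    W=cloud(n,d); z=W[...,2];X=W[...,0];Y=W[...,1]
    for lo,hi,nm in((112,128,"lid"),):
        m=(d>0)&(z>lo)&(z<hi)&(abs(X-538)<45)&(abs(Y-8)<45); P=W[m][:,:2].astype(np.float32)
        print(n,nm,len(P),P.mean(0) if len(P) else 0, (P.min(0)+P.max(0))/2 if len(P) else 0,np.median(z[m]) if len(P) else 0)
    m=(d>0)&(z>14)&(z<26)&(abs(X-545)<90)&(abs(Y-8)<90)
    P=W[m][:,:2].astype(np.float32); r=cv2.minAreaRect(P); print(n,"plinth",len(P),r)
# gripper in top view cloud
W=cloud("top",dt); z=W[...,2]; m=(z>225)&(z<300)&(abs(W[...,0]-536)<40)&(abs(W[...,1]-13)<90); print("fingers top",m.sum(), W[m].min(0) if m.any() else 0, W[m].max(0) if m.any() else 0)
E
```

```text
316.8442597373432 361.8915615952295 cam in tool [  76.55307411    0.84668523 -142.72471625] cam axes in tool [[-0.001, -0.954, -0.298], [1.0, -0.001, -0.001], [0.001, -0.298, 0.954]]
TCP px (np.float64(315.4767450678696), np.float64(311.05280028029307))
top lid 0 0 0 0
top plinth 95 ((540.5355834960938, -45.09294891357422), (15.695175170898438, 63.68824005126953), 77.78850555419922)
side lid 273 [535.7865      7.4185767] [536.2982    10.553567] 120.26429587646965
side plinth 1359 ((543.3641357421875, 7.4017181396484375), (124.2314682006836, 118.94207000732422), 77.80432891845703)
wrist lid 2619 [533.29816   15.840627] [534.12256   15.818266] 119.8735921678059
wrist plinth 9081 ((540.6187744140625, 13.353004455566406), (120.26776123046875, 120.06634521484375), 77.91793060302734)
fingers top 38 [521.12439658 -59.41341543 283.29475729] [542.48046438  86.80389459 299.90730712]
```

```bash
python3 - <<'E'
from h import *
n="wrist"
for i in range(2):
    s=telemetry.read_state(); im,d=eyes.get_image(n); W=cloud(n,d); z=W[...,2];X=W[...,0];Y=W[...,1]
    m=(d>0)&(z>112)&(z<128)&(abs(X-538)<45)&(abs(Y-8)<45); P=W[m][:,:2].astype(np.float32)
    m=(d>0)&(z>14)&(z<26)&(abs(X-545)<90)&(abs(Y-8)<90)
    print(s["clock"],s["eef_pos"].round(1),s["qd"].round(3).max(),eyes.calibration(n)["position"].round(1),"lid",(P.min(0)+P.max(0))/2,"plinth",cv2.minAreaRect(W[m][:,:2].astype(np.float32)))
print("toolrot",s["tool_rot"], "block?")
E
```

```text
2.75 [534.6  15.5 231.2] 0.011 [458.  16. 374.] lid [536.15063   11.998806] plinth ((542.274658203125, 9.162429809570312), (120.17050170898438, 119.82030487060547), 77.63524627685547)
2.8 [534.4  16.4 231.2] 0.004 [457.9  16.3 374.1] lid [536.3237    11.248617] plinth ((542.8244018554688, 8.641727447509766), (120.32757568359375, 120.32704162597656), 77.5802993774414)
toolrot [ 3.14063984e+00 -7.83897012e-04 -3.12713869e+00] block?
```

move_arm(steps=[[0,0,0,0.0015,-0.0045,-0.03,0.0854],[0,0,0,0,0,-0.035,0.0854],[0,0,0,0,0,-0.035,0.0854],[0,0,0,0,0,-0.035,0.0854],[0,0,0,0,0,-0.023,0.0854]])

```text
clock: 3.35
eef_pos: [535.0, 12.5, 71.4]
tool_rot: [3.141, -0.003, -3.125]
force: [0.0, -0.3, 0.5]
width: 85.5
gripper_force: 0.0
```

move_arm(steps=[[0,0,0,0,0,-0.015,0.0854],[0,0,0,0,0,0,0.0854],[0,0,0,0,0,0,0.0854],[0,0,0,0,0,0,0.0854]])

```text
clock: 3.75
eef_pos: [537.3, 11.3, 59.5]
tool_rot: [3.141, 0.002, -3.128]
force: [1.0, 1.0, 0.0]
width: 85.4
gripper_force: 0.0
```

```bash
python3 - <<'E'
from h import *
s=telemetry.read_state(); print(s["clock"],s["eef_pos"],s["tool_rot"],s["force"],abs(s["qd"]).max())
im,d=eyes.get_image("wrist"); cv2.imwrite("pics/w2.png",im)
E
```

```text
3.75 [537.29733479  11.28692402  59.46982267] [ 3.14124868e+00  2.02441758e-03 -3.12752402e+00] [0.96008939 0.96812128 0.04990346] 0.006445533688185019
```

View pics/w2.png

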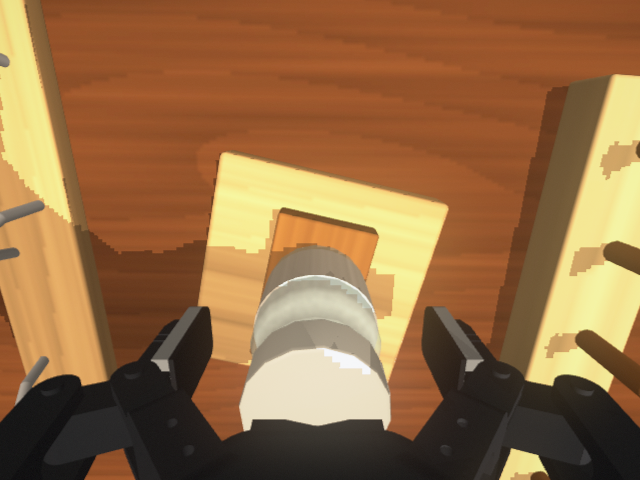

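The jar (315,340) is centred between the pads at (212,325) and (425,325), with both rows clear of the fingers. I'll close on it.

move_arm(steps=[[0,0,0,0,0,0,0.04],[0,0,0,0,0,0,0.04],[0,0,0,0,0,0,0.04],[0,0,0,0,0,0,0.04],[0,0,0,0,0,0,0.04]])

```text
clock: 4.3
eef_pos: [536.8, 10.6, 59.2]
tool_rot: [3.141, 0.001, -3.129]
force: [-1.8, -0.3, 7.8]
width: 46.3
gripper_force: 61.0
```

move_arm(steps=[[0,0,0,0,0,0,0.04],[0,0,0,0,0,0,0.04],[0,0,0,0,0,0,0.04]])

```text
clock: 4.6
eef_pos: [536.8, 10.6, 59.2]
tool_rot: [3.141, 0.001, -3.129]
force: [-1.8, 0.2, 6.3]
width: 46.5
gripper_force: 61.0
```

move_arm(steps=[[0,0,0,0,0,0.01,0.04],[0,0,0,0,0,0.02,0.04],[0,0,0,0,0,0.03,0.04],[0,0,0,0,0,0.03,0.04],[0,0,0,0,0,0.02,0.04]])

```text
clock: 5.1
eef_pos: [537.1, 10.4, 170.7]
tool_rot: [3.142, 0.002, -3.129]
force: [0.2, 0.1, -0.4]
width: 46.3
gripper_force: 61.6
```

move_arm(steps=[[0,0,0,-0.003,-0.015,0,0.04],[0,0,0,-0.003,-0.03,0,0.04],[0,0,0,-0.003,-0.043,0,0.04],[0,0,0,-0.003,-0.045,0,0.04],[0,0,0,-0.003,-0.046,0,0.04]])

```text
clock: 5.6
eef_pos: [519.8, -170.8, 167.3]
tool_rot: [3.141, -0.002, -3.129]
force: [0.6, -0.4, -1.6]
width: 46.4
gripper_force: 61.6
```

move_arm(steps=[[0,0,0,-0.003,-0.046,0,0.04],[0,0,0,-0.003,-0.045,0,0.04],[0,0,0,-0.003,-0.043,0,0.04],[0,0,0,-0.003,-0.03,0,0.04],[0,0,0,-0.003,-0.015,0,0.04]])

```text
clock: 6.1
eef_pos: [503.5, -352.1, 167.0]
tool_rot: [-3.14, -0.003, -3.134]
force: [-0.4, 0.3, -1.8]
width: 46.4
gripper_force: 61.7
```

move_arm(steps=[[0,0,0,0,0,0,0.04],[0,0,0,0,0,0,0.04],[0,0,0,0,0,0,0.04]])

```text
clock: 6.4
eef_pos: [507.2, -344.6, 168.0]
tool_rot: [3.139, -0.0, -3.125]
force: [-0.3, 0.5, -1.6]
width: 46.7
gripper_force: 61.7
```

```bash
python3 - <<'E'
from h import *
s=telemetry.read_state(); print(s["clock"],s["eef_pos"],s["tool_rot"],s["force"],s["width"])
n="wrist"; im,d=eyes.get_image(n); W=cloud(n,d); cv2.imwrite("pics/w3.png",im)
for k in("tray",): print([(r["confidence"],w(n,r["location"])) for r in finder.pinpoint(n,k)[:2]])
im,d=eyes.get_image("top"); W=cloud("top",d); z=W[...,2]
for c in finder.cut_out("top","block_top")[:4]:
    m=c["mask"]&(d>0)&(z>15)&(z<150); print(c["confidence"],m.sum(),[cv2.minAreaRect(W[m&(z>a)&(z<b)][:,:2].astype(np.float32)) for a,b in((29,42),(14,26)) if (m&(z>a)&(z<b)).sum()>20])
b=(z>29)&(z<42)&(abs(W[...,0]-543)<55)&(abs(W[...,1]-8)<55); print("block",b.sum(),cv2.minAreaRect(W[b][:,:2].astype(np.float32)),W[b].mean(0))
E
```

```text
6.4 [ 507.22537535 -344.58268123  168.02778439] [ 3.13942043e+00 -2.54025353e-04 -3.12529913e+00] [-0.29438822  0.49796935 -1.59814843] 46.681558759997486
[(0.86, array([ 503.99900933, -350.82822932,    2.94008221]))]
0.93 2315 [((544.1336669921875, 0.4620704650878906), (89.4855728149414, 88.91204833984375), 12.898786544799805), ((542.912841796875, 7.496051788330078), (119.53800964355469, 120.7261962890625), 77.75236511230469)]
0.92 1819 [((273.54779052734375, -215.98809814453125), (57.21010971069336, 127.54049682617188), 57.19163513183594), ((272.5074157714844, -219.343017578125), (111.897216796875, 119.97201538085938), 78.27084350585938)]
0.78 2457 [((286.168701171875, 188.5265350341797), (114.97061157226562, 86.47608947753906), 59.40074157714844), ((283.7347106933594, 186.74205017089844), (120.1435546875, 119.66956329345703), 67.93913269042969)]
block 668 ((544.1336669921875, 0.4620704650878906), (89.4855728149414, 88.91204833984375), 12.898786544799805) [542.85087989   7.36523199  35.09877434]
```

View pics/w3.png

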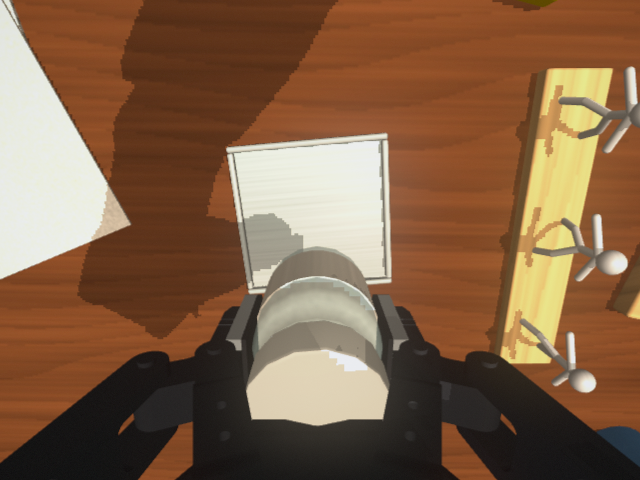

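Wrist view: the tray's inner floor is at (315,215), with the jar upright in the pads just over its near side. The tray is square-on and the space is clear, so I'll lower.

move_arm(steps=[[0,0,0,-0.001,-0.004,-0.025,0.04],[0,0,0,0,0,-0.035,0.04],[0,0,0,0,0,-0.035,0.04],[0,0,0,0,0,-0.023,0.04],[0,0,0,0,0,-0.012,0.04]])

```text
clock: 7.1
eef_pos: [504.6, -350.1, 36.1]
tool_rot: [3.139, -0.003, -3.128]
force: [-0.1, 0.9, -1.4]
width: 46.1
gripper_force: 61.7
```

move_arm(steps=[[0,0,0,0,0,-0.004,0.04],[0,0,0,0,0,0,0.04],[0,0,0,0,0,0,0.04],[0,0,0,0,0,0,0.04]])

```text
clock: 7.5
eef_pos: [506.4, -352.1, 35.7]
tool_rot: [-3.14, 0.002, -3.129]
force: [-0.6, 0.1, -1.4]
width: 46.4
gripper_force: 61.7
```

move_arm(steps=[[0,0,0,0,0,-0.002,0.04],[0,0,0,0,0,-0.001,0.04],[0,0,0,0,0,-0.001,0.04],[0,0,0,0,0,0,0.04]])

```text
clock: 7.9
eef_pos: [505.4, -351.5, 30.2]
tool_rot: [3.141, -0.0, -3.129]
force: [0.6, 0.7, -0.4]
width: 46.4
gripper_force: 61.7
```

move_arm(steps=[[0,0,0,0,0,-0.001,0.04],[0,0,0,0,0,0,0.04]])

```text
clock: 8.1
eef_pos: [505.6, -351.5, 29.3]
tool_rot: [-3.142, 0.0, -3.129]
force: [-0.6, -0.1, -1.5]
width: 46.4
gripper_force: 61.7
```

move_arm(steps=[[0,0,0,0,0,-0.0005,0.04],[0,0,0,0,0,0,0.04]])

```text
clock: 8.3
eef_pos: [505.6, -351.6, 29.3]
tool_rot: [-3.141, 0.0, -3.129]
force: [-1.3, 1.4, 4.4]
width: 46.4
gripper_force: 62.2
```

move_arm(steps=[[0,0,0,0,0,-0.0005,0.04],[0,0,0,0,0,0,0.04]])

```text
clock: 8.5
eef_pos: [505.6, -351.6, 29.2]
tool_rot: [-3.141, 0.0, -3.129]
force: [-1.9, 2.1, 8.5]
width: 46.6
gripper_force: 62.7
```

move_arm(steps=[[0,0,0,0,0,-0.0005,0.04],[0,0,0,0,0,0,0.04]])

```text
clock: 8.7
eef_pos: [505.6, -351.6, 29.2]
tool_rot: [-3.141, 0.0, -3.129]
force: [-2.7, 0.9, 10.7]
width: 46.2
gripper_force: 63.1
```

Contact: the jar stands on the tray floor. I'll ease off and open gradually.

move_arm(steps=[[0,0,0,0,0,0.0008,0.04],[0,0,0,0,0,0,0.052],[0,0,0,0,0,0,0.06],[0,0,0,0,0,0,0.07],[0,0,0,0,0,0,0.0854]])

```text
clock: 9.2
eef_pos: [505.5, -351.5, 28.4]
tool_rot: [3.141, -0.0, -3.129]
force: [-0.9, 0.4, 0.2]
width: 82.4
gripper_force: 0.0
```

move_arm(steps=[[0,0,0,0,0,0,0.0854],[0,0,0,0,0,0,0.0854],[0,0,0,0,0,0.01,0.0854],[0,0,0,0,0,0.03,0.0854],[0,0,0,0,0,0.04,0.0854]])

```text
clock: 9.7
eef_pos: [504.3, -350.7, 108.4]
tool_rot: [3.139, -0.003, -3.129]
force: [0.7, -0.1, 0.4]
width: 85.5
gripper_force: 0.0
```

move_arm(steps=[[0,0,0,0,0,0.045,0.0854],[0,0,0,0,0,0.04,0.0854],[0,0,0,0,0,0.03,0.0854],[0,0,0,0,0,0.01,0.0854]])

```text
clock: 10.1
eef_pos: [507.1, -352.6, 238.2]
tool_rot: [-3.138, 0.006, -3.129]
force: [0.6, -0.3, -0.2]
width: 85.2
gripper_force: 0.0
```

```bash
python3 - <<'E'
from h import *
s=telemetry.read_state(); print(s["clock"],s["eef_pos"],s["force"],s["width"])
im,d=eyes.get_image("side"); W=cloud("side",d); z=W[...,2]
m=(z>80)&(z<96)&(abs(W[...,0]-506)<50)&(abs(W[...,1]+351)<40); print(m.sum(), W[m].mean(0), np.median(z[m]))
print([(r["confidence"],w("side",r["location"])) for r in finder.pinpoint("side","jar_mid")[:2]])
E
```

```text
10.1 [ 507.12362635 -352.62774042  238.2350869 ] [ 0.55726434 -0.27064199 -0.19577647] 85.19266172896515
657 [ 504.86418436 -353.33278079   89.36721224] 89.87603671122474
[(0.77, array([ 506.77377644, -352.27231406,   47.1504198 ]))]
```

Jar stands upright in the tray (top at 89.9 mm). Now to the dog.

move_arm(steps=[[0,0,0,-0.002,0.025,0,0.0854],[0,0,0,-0.002,0.045,0,0.0854],[0,0,0,-0.002,0.049,0,0.0854],[0,0,0,-0.002,0.049,0,0.0854],[0,0,0,-0.002,0.049,0,0.0854]])

```text
clock: 10.7
eef_pos: [493.8, -132.4, 231.7]
tool_rot: [3.141, -0.004, -3.129]
force: [0.8, 0.7, -1.0]
width: 85.6
gripper_force: 0.0
```

move_arm(steps=[[0,0,0,-0.002,0.049,0,0.0854],[0,0,0,-0.002,0.049,0,0.0854],[0,0,0,-0.002,0.049,0,0.0854],[0,0,0,-0.002,0.049,0,0.0854],[0,0,0,-0.002,0.049,0,0.0854]])

```text
clock: 11.2
eef_pos: [483.8, 112.0, 231.9]
tool_rot: [-3.141, -0.004, -3.129]
force: [0.9, -0.5, -0.5]
width: 85.4
gripper_force: 0.0
```

move_arm(steps=[[0,0,0,-0.002,0.049,0,0.0854],[0,0,0,-0.002,0.049,0,0.0854],[0,0,0,-0.002,0.049,0,0.0854],[0,0,0,-0.002,0.045,0,0.0854],[0,0,0,-0.002,0.028,0,0.0854]])

```text
clock: 11.7
eef_pos: [473.2, 334.3, 231.4]
tool_rot: [-3.141, -0.004, -3.124]
force: [-0.1, -0.6, 0.4]
width: 85.3
gripper_force: 0.0
```

move_arm(steps=[[0,0,0,-0.002,0.014,0,0.0854],[0,0,0,0,0,0,0.0854],[0,0,0,0,0,0,0.0854],[0,0,0,0,0,0,0.0854],[0,0,0,0,0,0,0.0854]])

```text
clock: 12.2
eef_pos: [474.2, 342.4, 233.7]
tool_rot: [-3.141, 0.0, -3.132]
force: [0.4, 0.6, 0.6]
width: 85.4
gripper_force: 0.0
```

```bash
python3 - <<'E'
from h import *
n="wrist"
s=telemetry.read_state(); print(s["clock"],s["eef_pos"],s["tool_rot"],abs(s["qd"]).max())
im,d=eyes.get_image(n); W=cloud(n,d); cv2.imwrite("pics/w4.png",im); np.save("w4.npy",W)
z=W[...,2]; hsv=cv2.cvtColor(im,cv2.COLOR_BGR2HSV)
nr=(d>0)&(abs(W[...,0]-474)<75)&(abs(W[...,1]-354)<50)
for a,b in((20,28),(86,94),(97,135)):
    m=nr&(z>a)&(z<b); P=W[m][:,:2].astype(np.float32); print(a,m.sum(),np.median(z[m]) if m.any() else 0,cv2.minAreaRect(P) if len(P)>5 else 0)
for k in("dog_mid","dog_foot"): print(k,[(round(r["confidence"],2),w(n,r["location"]).round(1)) for r in finder.pinpoint(n,k)[:2]])
E
```

```text
12.2 [474.23440081 342.43027495 233.67997311] [-3.14065870e+00  7.48282104e-05 -3.13155397e+00] 0.009130814715276086
20 1428 23.993232734820452 ((476.5123291015625, 356.4521789550781), (79.27391052246094, 50.01726150512695), 0.6823455095291138)
86 2485 89.79191899435585 ((473.0402526855469, 356.3720703125), (29.364866256713867, 71.3543701171875), 89.84821319580078)
97 1050 115.14737600854986 ((481.5229797363281, 356.42999267578125), (108.12493896484375, 21.789031982421875), 1.14835786819458)
dog_mid [(0.77, array([477.2, 356.5,  75.6]))]
dog_foot []
```

View pics/w4.png

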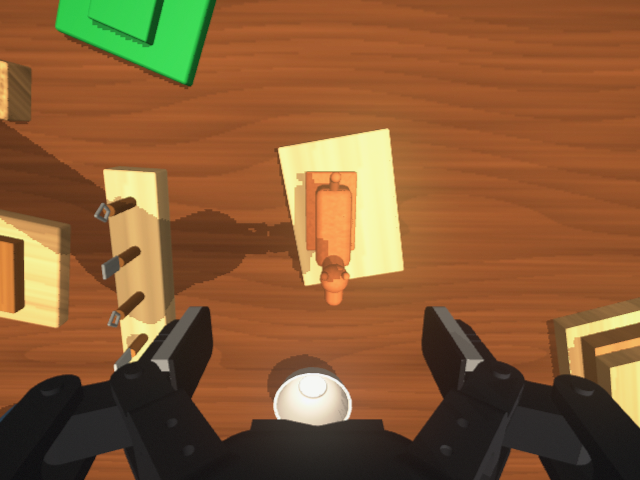

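Wrist view: dog on its board at (335,235), head toward the bottom (+x), trunk across the closing line. The tools row lies left at (130,260), the bowl at (313,398). Foot 79×50 mm centred at (476.5,356.4), yaw about 0.5°, and the tool already matches it.

move_arm(steps=[[0,0,0,0.0023,0.014,-0.02,0.0854],[0,0,0,0,0,-0.035,0.0854],[0,0,0,0,0,-0.035,0.0854],[0,0,0,0,0,-0.015,0.0854],[0,0,0,0,0,0,0.0854]])

```text
clock: 12.85
eef_pos: [474.4, 357.0, 126.2]
tool_rot: [-3.138, -0.004, -3.129]
force: [-0.0, -1.0, -0.3]
width: 85.1
gripper_force: 0.0
```

move_arm(steps=[[0,0,0,0,0,0,0.0854],[0,0,0,0,0,0,0.0854],[0,0,0,0,0,0,0.0854]])

```text
clock: 13.15
eef_pos: [476.6, 359.1, 130.1]
tool_rot: [3.14, 0.002, -3.129]
force: [0.0, -0.7, 0.3]
width: 85.5
gripper_force: 0.0
```

```bash
python3 - <<'E'
from h import *
n="wrist"
for i in range(2):
  s=telemetry.read_state(); print(s["clock"],s["eef_pos"],s["tool_rot"],abs(s["qd"]).max())
  im,d=eyes.get_image(n); W=cloud(n,d); z=W[...,2]
  nr=(d>0)&(abs(W[...,0]-474)<75)&(abs(W[...,1]-354)<50)
  for a,b in((20,28),(86,94),(100,135)):
    m=nr&(z>a)&(z<b); P=W[m][:,:2].astype(np.float32); print(a,m.sum(),np.median(z[m]) if m.any() else 0,cv2.minAreaRect(P) if len(P)>5 else 0)
E
```

```text
13.15 [476.64169048 359.06429055 130.05745423] [ 3.13991838e+00  2.07422033e-03 -3.12873064e+00] 0.005633053877035203
20 2596 23.774478457503832 ((476.62628173828125, 355.98480224609375), (79.9388198852539, 50.165985107421875), 0.4568505883216858)
86 5428 89.63558718305188 ((472.82415771484375, 356.01416015625), (72.40406036376953, 28.837621688842773), 0.8212027549743652)
100 2323 115.1868940571604 ((480.9808044433594, 354.2008361816406), (107.27871704101562, 22.14824676513672), 5.080447196960449)
13.2 [476.45469819 358.91890074 129.83161352] [ 3.14024168e+00  1.66981032e-03 -3.12874546e+00] 0.005637707494602491
20 2582 23.738189845862564 ((476.49554443359375, 356.0143127441406), (79.43358612060547, 50.0720329284668), 0.480636328458786)
86 5431 89.55501849459395 ((473.0822448730469, 355.9576416015625), (72.27985382080078, 28.806074142456055), 0.47819679975509644)
100 2309 115.34737951170356 ((480.7724304199219, 354.20318603515625), (106.63890838623047, 21.663728713989258), 5.471452713012695)
```

move_arm(steps=[[0,0,0,0,-0.0025,-0.02,0.0854],[0,0,0,0,0,-0.025,0.0854],[0,0,0,0,0,-0.015,0.0854],[0,0,0,0,0,-0.01,0.0854],[0,0,0,0,0,0,0.0854]])

```text
clock: 13.75
eef_pos: [475.2, 355.6, 57.5]
tool_rot: [-3.14, -0.002, -3.128]
force: [-0.4, -0.4, 0.3]
width: 85.4
gripper_force: 0.0
```

move_arm(steps=[[0,0,0,0,0,0,0.0854],[0,0,0,0,0,0,0.0854],[0,0,0,0,0,0,0.0854]])

```text
clock: 14.05
eef_pos: [476.4, 356.4, 59.5]
tool_rot: [3.141, 0.001, -3.129]
force: [0.6, 0.0, 0.7]
width: 85.6
gripper_force: 0.0
```

move_arm(steps=[[0,0,0,0,0,0,0.05],[0,0,0,0,0,0,0.035],[0,0,0,0,0,0,0.022],[0,0,0,0,0,0,0.022],[0,0,0,0,0,0,0.022]])

```text
clock: 14.55
eef_pos: [476.0, 356.0, 58.9]
tool_rot: [3.142, 0.0, -3.129]
force: [-0.5, -0.8, 3.0]
width: 29.1
gripper_force: 60.3
```

move_arm(steps=[[0,0,0,0,0,0,0.022],[0,0,0,0,0,0,0.022],[0,0,0,0,0,0,0.022],[0,0,0,0,0,0,0.022]])

```text
clock: 14.95
eef_pos: [476.0, 356.0, 58.9]
tool_rot: [3.142, 0.0, -3.129]
force: [0.3, -0.6, 4.6]
width: 29.1
gripper_force: 60.3
```

move_arm(steps=[[0,0,0,0,0,0.01,0.022],[0,0,0,0,0,0.025,0.022],[0,0,0,0,0,0.035,0.022],[0,0,0,0,0,0.035,0.022],[0,0,0,0,0,0.033,0.022]])

```text
clock: 15.45
eef_pos: [475.2, 355.8, 197.8]
tool_rot: [-3.141, -0.001, -3.128]
force: [0.1, 0.0, -3.1]
width: 28.8
gripper_force: 59.7
```

move_arm(steps=[[0,0,0,0,0,0,0.022],[0,0,-1,0.006,-0.015,0,0.022],[0,0,-1,0.006,-0.03,0,0.022],[0,0,-1.2,0.006,-0.04,0,0.022],[0,0,-1.2,0.006,-0.04,0,0.022]])

```text
clock: 15.95
eef_pos: [498.5, 227.7, 194.4]
tool_rot: [-3.138, -0.004, 3.077]
force: [0.4, -1.2, -2.9]
width: 29.3
gripper_force: 59.9
```

move_arm(steps=[[0,0,-1.2,0.006,-0.04,0,0.022],[0,0,-1.2,0.006,-0.04,0,0.022],[0,0,-1.2,0.006,-0.04,0,0.022],[0,0,-1.2,0.006,-0.04,0,0.022],[0,0,-1.2,0.006,-0.035,0,0.022]])

```text
clock: 16.45
eef_pos: [527.8, 31.9, 194.6]
tool_rot: [-3.139, -0.005, 2.969]
force: [0.3, 0.3, -3.4]
width: 29.6
gripper_force: 59.8
```

move_arm(steps=[[0,0,-1.2,0.006,-0.02,0,0.022],[0,0,-1.2,0.006,-0.0085,0,0.022],[0,0,0,0,0,0,0.022],[0,0,0,0,0,0,0.022],[0,0,0,0,0,0,0.022]])

```text
clock: 16.95
eef_pos: [541.2, 9.5, 196.2]
tool_rot: [3.141, -0.002, 2.934]
force: [-0.3, 0.3, -3.2]
width: 29.2
gripper_force: 59.9
```

move_arm(steps=[[0,0,0,0,0,0,0.022],[0,0,0,0,0,0,0.022]])

```text
clock: 17.15
eef_pos: [541.6, 8.5, 196.6]
tool_rot: [3.141, -0.0, 2.933]
force: [-0.5, -0.4, -2.5]
width: 29.1
gripper_force: 59.9
```

```bash
python3 - <<'E'
from h import *
n="wrist"
s=telemetry.read_state(); print(s["clock"],s["eef_pos"],s["tool_rot"],abs(s["qd"]).max(),s["force"],s["width"])
im,d=eyes.get_image(n); W=cloud(n,d); cv2.imwrite("pics/w5.png",im); z=W[...,2]
for a,b in((14,26),(28,42)):
    m=(d>0)&(z>a)&(z<b)&(abs(W[...,0]-543)<85)&(abs(W[...,1]-8)<85); print(a,m.sum(),cv2.minAreaRect(W[m][:,:2].astype(np.float32)))
E
```

```text
17.15 [541.62498182   8.52816944 196.62758784] [ 3.14136156e+00 -2.16589512e-04  2.93296623e+00] 0.005493177539867136 [-0.53146285 -0.3758187  -2.48130557] 29.062426334322485
14 8021 ((542.420654296875, 8.227005004882812), (120.28545379638672, 119.5306396484375), 77.63243865966797)
28 1730 ((515.280029296875, 14.181325912475586), (49.8565559387207, 24.224973678588867), 77.80938720703125)
```

View pics/w5.png

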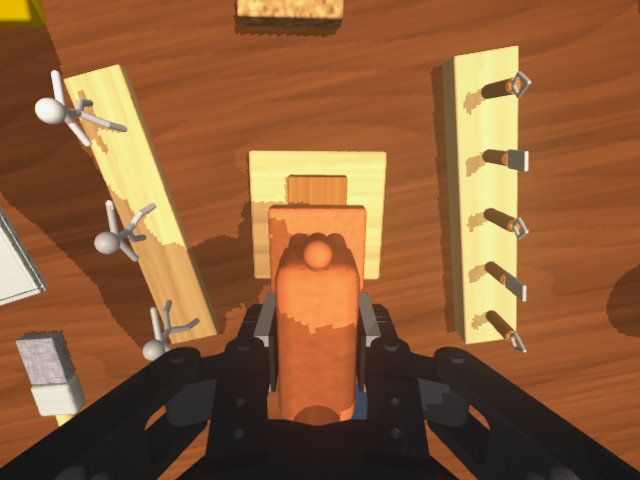

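Wrist view: the dog's foot (318,235) is square to the block (317,190) and plinth (317,215), and both rows are clear. I'll lower, keeping a margin, then check.

move_arm(steps=[[0,0,0,0.0005,-0.0005,-0.015,0.022],[0,0,0,0,0,-0.025,0.022],[0,0,0,0,0,-0.025,0.022],[0,0,0,0,0,-0.02,0.022],[0,0,0,0,0,-0.012,0.022]])

```text
clock: 17.7
eef_pos: [541.6, 7.3, 98.2]
tool_rot: [-3.141, -0.002, 2.932]
force: [-0.1, 0.6, -3.0]
width: 29.0
gripper_force: 59.9
```

move_arm(steps=[[0,0,0,0,0,-0.005,0.022],[0,0,0,0,0,-0.002,0.022],[0,0,0,0,0,0,0.022],[0,0,0,0,0,0,0.022],[0,0,0,0,0,0,0.022]])

```text
clock: 18.2
eef_pos: [542.9, 7.0, 93.4]
tool_rot: [3.141, 0.001, 2.931]
force: [0.6, 0.4, -3.2]
width: 29.5
gripper_force: 59.9
```

move_arm(steps=[[0,0,0,0,0,0,0.022],[0,0,0,0,0,0,0.022],[0,0,0,0,0,0,0.022]])

```text
clock: 18.5
eef_pos: [542.4, 7.0, 92.7]
tool_rot: [3.142, 0.0, 2.931]
force: [-0.4, 0.1, -2.6]
width: 29.5
gripper_force: 59.9
```

```bash
python3 - <<'E'
from h import *
for n in("wrist","side"):
    s=telemetry.read_state(); im,d=eyes.get_image(n); W=cloud(n,d); z=W[...,2]
    if n=="wrist": print(s["clock"],s["eef_pos"],s["tool_rot"],abs(s["qd"]).max(),s["force"],s["width"])
    nr=(d>0)&(abs(W[...,0]-543)<85)&(abs(W[...,1]-8)<75)
    t=np.radians(-12.25); ax=np.array([np.cos(t),np.sin(t)]); ay=np.array([-ax[1],ax[0]])
    for a,b,k in((14,26,"plinth"),(30,40,"block"),(51,64,"foot")):
        m=nr&(z>a)&(z<b); P=W[m][:,:2]; Q=P-[542.7,7.9]; print(n,k,m.sum(),np.median(z[m]).round(1),"x",np.percentile(Q@ax,[.5,99.5]).round(1),"y",np.percentile(Q@ay,[.5,99.5]).round(1),cv2.minAreaRect(P.astype(np.float32))[2])
cv2.imwrite("pics/s6.png",cv2.resize(im[170:300,250:420],(680,520),interpolation=3))
E
```

```text
18.5 [542.39947733   7.01455991  92.73741945] [3.14150468e+00 1.76472229e-04 2.93112685e+00] 0.002669546055048134 [-0.40843844  0.14870995 -2.62374622] 29.536526278450985
wrist plinth 18317 20.0 x [-60.1  53.4] y [-58.6  59.8] 77.51496887207031
wrist block 758 34.7 x [-40.3 -36.1] y [-24.1  25.4] 76.92672729492188
wrist foot 4055 57.8 x [-39.1   5.3] y [-25.4  24.1] 77.8747329711914
side plinth 1258 20.5 x [-58.5  59.8] y [-60.6  59.4] 77.19658660888672
side block 196 35.1 x [-38.5  39.4] y [-26.  -11.6] 78.7944107055664
side foot 545 58.2 x [-38.   41.1] y [-27.3  23.1] 77.79823303222656
```

View pics/s6.png

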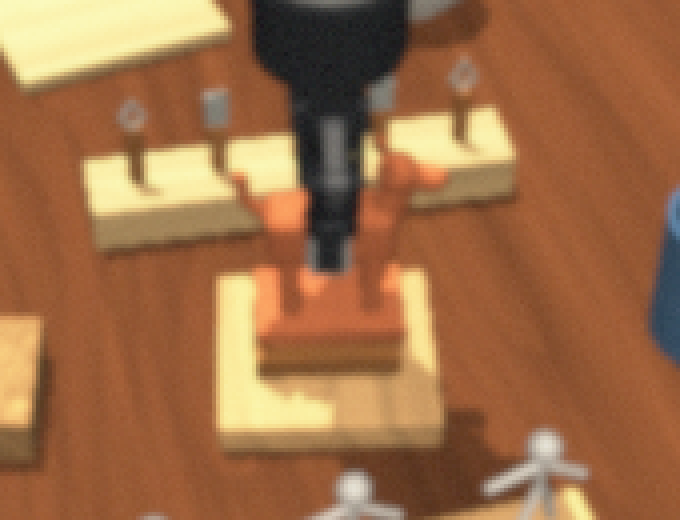

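Side crop: the dog hangs level over the block at (330,350), foot square to it with a thin gap, both rows untouched. Both cameras agree that the foot is about +1.2 mm in x and −1.3 mm in y off the block, with 11 mm clear. I'll trim that.

move_arm(steps=[[0,0,0,-0.0009,0.0015,-0.001,0.022],[0,0,0,0,0,0,0.022],[0,0,0,0,0,0,0.022],[0,0,0,0,0,0,0.022],[0,0,0,0,0,0,0.022]])

```text
clock: 19.1
eef_pos: [541.4, 8.5, 91.6]
tool_rot: [-3.142, -0.0, 2.931]
force: [-0.3, -0.7, -2.4]
width: 29.1
gripper_force: 59.9
```

move_arm(steps=[[0,0,0,0,0,0,0.022],[0,0,0,0,0,0,0.022],[0,0,0,0,0,0,0.022],[0,0,0,0,0,0,0.022],[0,0,0,0,0,0,0.022]])

```text
clock: 19.6
eef_pos: [541.4, 8.5, 91.6]
tool_rot: [3.142, -0.0, 2.931]
force: [0.3, -0.7, -3.3]
width: 29.2
gripper_force: 59.9
```

```bash
python3 - <<'E'
from h import *
for n in("wrist","side"):
    s=telemetry.read_state(); im,d=eyes.get_image(n); W=cloud(n,d); z=W[...,2]
    if n=="wrist": print(s["clock"],s["eef_pos"],s["tool_rot"],abs(s["qd"]).max(),s["force"],s["width"])
    nr=(d>0)&(abs(W[...,0]-543)<85)&(abs(W[...,1]-8)<75)
    t=np.radians(-12.25); ax=np.array([np.cos(t),np.sin(t)]); ay=np.array([-ax[1],ax[0]])
    for a,b,k in((30,40,"block"),(51,64,"foot")):
        m=nr&(z>a)&(z<b); P=W[m][:,:2]; Q=P-[542.7,7.9]; print(n,k,m.sum(),np.median(z[m]).round(1),"x",np.percentile(Q@ax,[.5,99.5]).round(1),"y",np.percentile(Q@ay,[.5,99.5]).round(1))
    if n=="side":
        m=(z>80)&(z<96)&(abs(W[...,0]-506)<40)&(abs(W[...,1]+351)<40); print("jar top",W[m].mean(0))
E
```

```text
19.6 [541.44473468   8.50487268  91.62374445] [ 3.14155163e+00 -6.98739726e-06  2.93115158e+00] 0.0010398858182832827 [ 0.2936063  -0.74208449 -3.2899469 ] 29.169369796830377
wrist block 521 34.6 x [-40.4 -37.5] y [-23.6  25.4]
wrist foot 4038 56.8 x [-40.3   4.2] y [-24.2  25.4]
side block 204 34.9 x [-38.5  39.6] y [-26.2 -11.8]
side foot 530 57.2 x [-39.5  39.5] y [-26.1  25. ]
jar top [ 504.8562126  -353.3681578    89.36125569]
```

Centred to within half a millimetre, 10 mm clear, and still. I'll hand it in.

```bash
python3 -c "
from h import *
print(ctrl.finish_job())"
```

```text
the job is handed in; nothing more can be done
None
```

The job is handed in: the glue jar stands upright and released in the steel tray, and the dog is held still and level about 10 mm above the mounting block, centred to about half a millimetre and lined up with it, at about 20 s of the 67 s allowed.

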